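# Sort out the mixed-up breakfast setting

### The arm

A 7-joint arm with a two-finger parallel gripper is mounted at the origin on the work surface. World frame = base frame: x ahead of the robot, y to its left, z up, the work surface at z = 0. Lengths are in m, angles in rad, forces in N, time in s.
With the tool pointing down it reaches from about 0.35 to 0.9 m from the base axis. Payload 19.9 kg.
Tool frame: the origin (TCP) lies between the finger pads; the fingertips stand 19 mm ahead of it and the grasp point (between the pads) is the TCP; z points along the fingers, y is the direction in which the jaws open and shut (so a half turn about z gives the same grasp; the last joint's range is limited). The gripper opens to 94 mm and grips with 3 to 60 N. Pads are 16 mm wide; open, the fingers measure 119 mm over their backs; the gripper's body (75 mm by 177 mm) begins 78 mm behind the grasp point.
Start: joints at [1.119, 0.417, -0.01, 1.614, 0.005, 1.111, -0.053], TCP at [0.25, -0.573, 0.224] pointing down, gripper open.
Joint ranges: [-2.81, 2.81], [-0.39, 2.02], [-1.27, 1.25], [0.06, 2.57], [-1.19, 4.33], [0.19, 2], [-2.82, 2.82]. Speed limits (rad/s): [1.89, 1.89, 2.39, 2.39, 3.01, 3.01, 3.01].

### API

Orientations are given as a 3x3 rotation matrix whose columns are the frame's x, y, z axes.
In Python, from rig import robot gives the robot as it stands. Calls block until the motion is done:
- robot.move_ptp(position, orientation): joint-space move of the TCP to a pose.
- robot.move_linear(position, velocity=0.15, frame=None, threshold=None): straight line of the TCP; frame=None keeps the orientation; velocity is the mean speed in m/s. With threshold (N) it stops when the force on the tool has changed by that much, and returns True; else False.
- robot.goto_joints(angles): joint-space move.
- robot.gripper_to(opening): finger opening in m; the grip force is fixed at half the most; returns when the fingers have stopped.
- robot.pause(seconds).
- robot.ik(position, orientation): joint angles nearest the present ones, or None.
- robot.get_state(): the state.
- robot.grab_frame(name): name is "side" or "top" or "wrist"; returns the picture (420x560x3 uint8, red, green, blue); there is no depth.
- robot.camera_info(name): a dict with "fx", "fy", "cx", "cy" (pixels), "dist" ([k1, k2, p1, p2, k3] as OpenCV has them; the pictures are not rectified), "rvec" (rotation vector, rad) and "tvec" (3), from world to camera coordinates, as OpenCV has them. Camera axes: x right, y down, z forward; pixel columns grow to the right and rows downward; lengths in m; the calibration is good to about 2 mm. A picture is of the moment at which its call begins: read the wrist's pose just before it. camera_info takes no time and is no camera call; for the wrist camera it gives the pose at the moment of the call.
A pose or a line that the arm cannot do raises robot.PlanningError and nothing moves.
- robot.sign_off(): hands the job in, once; it reports no verdict.
The state is a dict: "time": time; "qpos": joint angles; "joint_vel": joint speeds; "effort": joint torques, N m; "ee_pos": TCP position; "tool_rot": TCP orientation; "force": force on the tool from outside, world axes, zero at the start; "moment": the same for the moment, N m; "opening": finger opening in m.
Only numpy, scipy, OpenCV 4.12 (cv2) and the standard library are available. Lean on these libraries where they do the work, as an engineer would, in place of code of your own. Each camera call takes 0.05 s, during which the arm holds its last target. There are 200 camera calls.

### The job

The breakfast bar was laid in a hurry and all four things stand on each other's places: put the espresso cup in the middle of the round white saucer, the water tumbler in the middle of the square cork coaster, the egg cup in the middle of the oblong white dish and the honey jar in the middle of the small round wooden board. Each place holds only one thing, but the bare bread board is free for standing something on meanwhile. Set everything down upright and gently, tip or drop nothing, and leave the pepper mill alone.

Things in the scene. Friction and masses are not known exactly. Their poses are not given: they have to be found in the camera images.
- cup: White porcelain espresso cup, empty, 62 mm across and 56 mm tall, side almost straight above the lowest 10 mm, wall 4 mm, foot 46 mm across. One ear handle on its +y side, 8 mm thick, reaching 55 mm from the cup's axis: grip the cup with the fingers closing along its x axis, clear of the handle. Origin: centre of the foot's underside, z up. About 0.16 kg. Any yaw at the start.
- tumbler: Green-tinted glass water tumbler, empty, 88 mm tall, 62 mm across at the rim and 54 mm at the base, wall 3 mm. Round, no handle. Origin: centre of the underside, z up. About 0.19 kg.
- egg_cup: White porcelain egg cup, empty, 64 mm tall: a bowl 49 mm across at the rim (22 mm across at its bottom, 28 mm up; 42 mm across at 40 mm up) on a waisted stem 18 mm thick and a round foot 46 mm across. Origin: centre of the foot's underside, z up. About 0.09 kg.
- honey_jar: Closed honey jar, amber glass 60 mm across with a paper band, and a gold metal screw lid 62 mm across over its top 15 mm; 86 mm tall in all. Round. Origin: centre of the underside, z up. About 0.34 kg.
- saucer: Round white porcelain saucer, 132 mm across; the espresso cup belongs in its middle. Flat middle 76 mm across, 8 mm above the worktop; the rim slopes up to 17 mm. Does not slide. Origin: centre of the underside, z up; turned up to 0.5 rad (29 deg) either way. 
- coaster: Square cork coaster, 96 x 96 mm, 8 mm thick, flat; the tumbler belongs in its middle. Does not slide. Origin: centre of the underside, z up; turned up to 0.5 rad (29 deg) either way. 
- egg_dish: Oblong white porcelain dish, 140 mm along its x by 100 mm along its y, flat inside 8 mm above the worktop, with an upright edge 5 mm thick and 16 mm high all round; the egg cup belongs in its middle. Does not slide. Origin: centre of the underside, z up; turned up to 0.5 rad (29 deg) either way. 
- honey_board: Small round dark wooden board, 110 mm across and 8 mm thick, flat, with a short tab handle on its +x side reaching 87 mm from the centre; the honey jar belongs in the middle of the round part. Does not slide. Origin: centre of the underside, z up; turned up to 0.5 rad (29 deg) either way. 
- bread_board: Bare oblong bread board of pale wood, 130 mm along its x by 110 mm along its y, 12 mm thick, flat, with nothing on it: a free spot to stand one thing on meanwhile. Does not slide. Origin: centre of the underside, z up; turned up to 0.5 rad (29 deg) either way. 
- pepper_mill: Bystander, to be left alone: turned wooden pepper mill, 135 mm tall, 54 mm across its foot, standing loose at the right-hand end (y below -0.35). Origin: centre of the underside, z up. The only other things on the bar are a cereal bowl and a fruit bowl farther out, at x above 0.7; nobody need go near them.
There are look-alikes about, which are no part of the job. Leave any purple look-alike of the tumbler alone. What is shaped like the egg_cup but blue is not meant.

How it is judged:
By the outcome, as a careful person would: the job done as asked, in the order asked, and still so for the second after the job is handed in, with the robot touching nothing.
It also fails if it takes over 128 s, if anything falls off the work surface, if the arm or the gripper's body presses on something with over 40 N, if the wrist force passes 120 N, or if a joint passes its speed limit or range.

## Working session

There is one attempt and no reset: what is moved stays moved. The work goes in short steps, each a Python script; the robot and the scene stay as the last script left them, time stands still between calls to the robot, and variables do not carry over. Pictures are saved under pics/ and viewed, about 12 in all and at most 16, crops included, and the job is handed in when it is done.

```bash
mkdir -p pics; ls
python3 - <<'E'
from rig import robot
import cv2,numpy as np
for n in("top","side"):
    im=robot.grab_frame(n); cv2.imwrite(f"pics/{n}0.png",cv2.resize(im[:,:,::-1],(800,600),interpolation=cv2.INTER_CUBIC)); np.save(f"pics/{n}0.npy",im)
    c=robot.camera_info(n); print(n,c)
    R=cv2.Rodrigues(np.array(c["rvec"]))[0]; print(-R.T@np.array(c["tvec"]))
print(robot.camera_info("wrist")); print(robot.get_state())
E
```

```text
pics
top {'fx': 409.752750234458, 'fy': 409.752750234458, 'cx': 289.1734914166905, 'cy': 209.7990122779392, 'dist': array([0.00227961, 0.        , 0.        , 0.        , 0.        ]), 'rvec': array([ 2.17129018, -2.13308452,  0.13544677]), 'tvec': array([-0.10590759,  0.63549468,  0.89210849])}
[ 0.51641605 -0.09960904  0.96660228]
side {'fx': 517.1030286829972, 'fy': 517.1030286829972, 'cx': 275.95662190917596, 'cy': 207.5553978835355, 'dist': array([0.0201575, 0.       , 0.       , 0.       , 0.       ]), 'rvec': array([ 0.74983641, -2.45414862,  1.32645747]), 'tvec': array([0.47255162, 0.27314616, 0.70396455])}
[0.16724019 0.63062621 0.60648268]
{'fx': 350.5346387482194, 'fy': 350.5346387482194, 'cx': 281.3851743119818, 'cy': 210.0564897689006, 'dist': array([-0.08776718,  0.        ,  0.        ,  0.        ,  0.        ]), 'rvec': array([-2.43157457,  1.59434839,  0.21731676]), 'tvec': array([-0.62496529, -0.02872917,  0.39120641])}
{'time': 0.1, 'qpos': array([ 1.1184868 ,  0.41792142, -0.01031806,  1.61412988,  0.00471412,
        1.11069539, -0.05300209]), 'joint_vel': array([ 0.00165171, -0.00184378, -0.00132402, -0.00303749, -0.00119976,
        0.00048047,  0.0002335 ]), 'effort': array([ 2.16392516e-03, -8.52584553e+01,  6.39747027e-01, -4.26694250e+01,
       -4.89704346e-02,  1.64070743e-02, -4.74062142e-05]), 'ee_pos': array([ 0.24945874, -0.57269899,  0.22387663]), 'tool_rot': array([[ 9.16787421e-01,  3.99375183e-01, -5.35807257e-04],
       [ 3.99375531e-01, -9.16786886e-01,  9.95390230e-04],
       [-9.36869111e-05, -1.12654955e-03, -9.99999361e-01]]), 'force': array([-0.28144303, -0.80667573, -0.19135623]), 'moment': array([ 0.06487425, -0.03983304,  0.00700228]), 'opening': 0.09418020057071712}
```

View pics/top0.png

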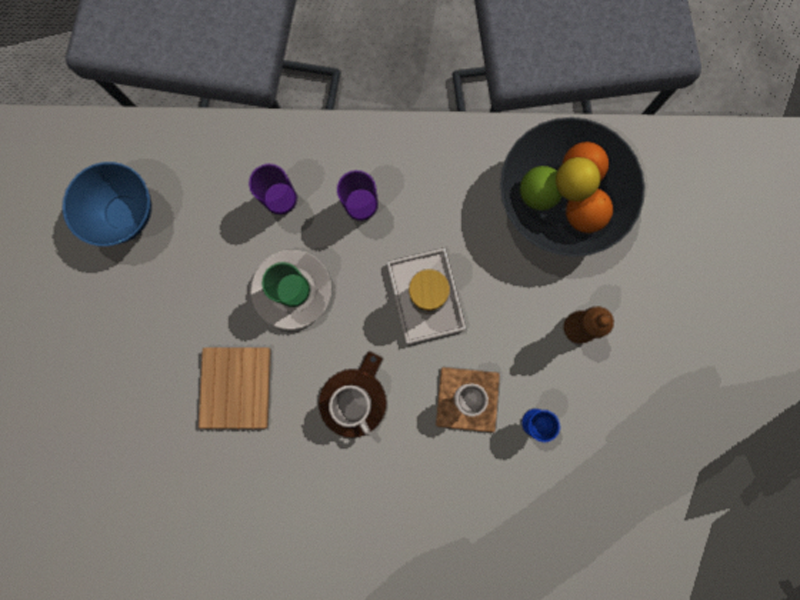

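View pics/side0.png

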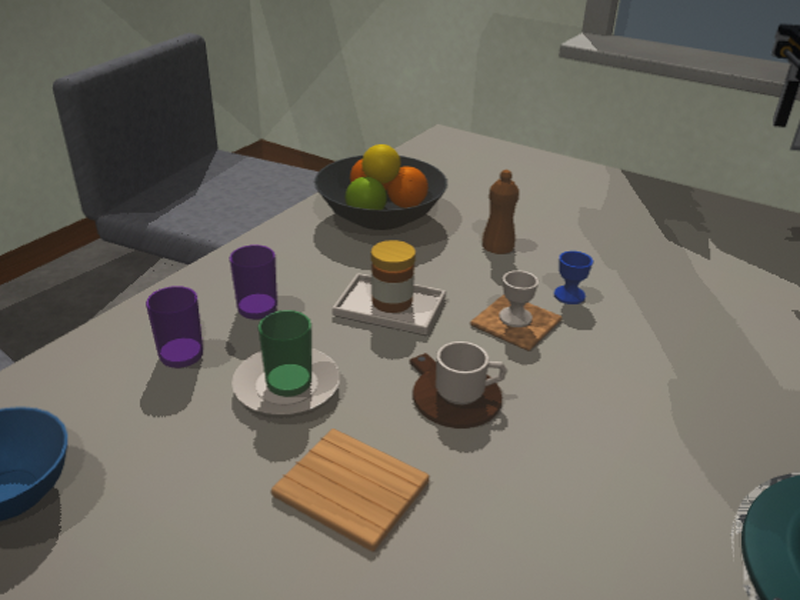

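Top view (800×600 px):
- Things to move: green tumbler on the saucer (287,285), honey jar on the dish (429,290), espresso cup on the wooden board (350,405) with its handle to the lower right, and white egg cup on the coaster (472,400).
- Free spot: the bread board is empty at (235,388).
- Look-alikes: purple tumblers (273,188) and (358,195), and a blue egg cup (541,425). I leave these alone because their colour is wrong.
- Bystander: the pepper mill is at (590,325).

The side view agrees. Next I fit the known outlines in both views.

```bash
cat > vis.py <<'E'
import cv2,numpy as np
from scipy.optimize import minimize
from scipy.ndimage import map_coordinates
t=np.linspace(0,2*np.pi,120,endpoint=False)
def circ(r,z): return np.c_[r*np.cos(t),r*np.sin(t),0*t+z]
def rect(a,b,z):
    s=np.linspace(-1,1,40); o=np.ones(40)
    return np.r_[np.c_[s*a,o*b,o*z],np.c_[s*a,-o*b,o*z],np.c_[o*a,s*b,o*z],np.c_[-o*a,s*b,o*z]]
def tab(x0,x1,w,z):
    s=np.linspace(x0,x1,20); return np.r_[np.c_[s,0*s+w,0*s+z],np.c_[s,0*s-w,0*s+z]]
def proj(P,c): return cv2.projectPoints(np.asarray(P,float),np.array(c["rvec"]),np.array(c["tvec"]),np.array([[c["fx"],0,c["cx"]],[0,c["fy"],c["cy"]],[0,0,1]]),np.array(c["dist"]))[0][:,0]
def ray(uv,c,z):
    K=np.array([[c["fx"],0,c["cx"]],[0,c["fy"],c["cy"]],[0,0,1]])
    n=cv2.undistortPoints(np.array([[uv]],float),K,np.array(c["dist"]))[0,0]
    R=cv2.Rodrigues(np.array(c["rvec"]))[0]; C=-R.T@np.array(c["tvec"]); d=R.T@np.r_[n,1]
    return (C+d*(z-C[2])/d[2])[:2]
def place(M,p):
    c,s=np.cos(p[2]),np.sin(p[2]); return np.c_[M[:,0]*c-M[:,1]*s+p[0],M[:,0]*s+M[:,1]*c+p[1],M[:,2]]
def gradim(im,sig=1.0):
    g=cv2.GaussianBlur(im.astype(np.float32),(0,0),sig)
    m=np.sqrt(cv2.Sobel(g,-1,1,0)**2+cv2.Sobel(g,-1,0,1)**2).max(2)
    return np.minimum(m,np.percentile(m,97))
def fit(M,p0,views,span=.02,yaw=None):
    G=[(gradim(i),c) for i,c in views]
    def f(p):
        q=place(M,p); v=0
        for g,c in G:
            uv=proj(q,c); v-=map_coordinates(g,[uv[:,1],uv[:,0]],order=1).mean()/g.max()
        return v
    ys=[p0[2]] if yaw is None else yaw
    best=min(((f((p0[0]+a,p0[1]+b,w)),p0[0]+a,p0[1]+b,w) for a in np.arange(-span,span+.001,.003) for b in np.arange(-span,span+.001,.003) for w in ys))
    x0=np.array(best[1:]); 
    if yaw is None: r=minimize(lambda p:f((*p,p0[2])),x0[:2],method="Nelder-Mead",options=dict(initial_simplex=x0[:2]+np.array([[0,0],[.003,0],[0,.003]]))); return np.r_[r.x,p0[2]],-r.fun
    r=minimize(f,x0,method="Nelder-Mead",options=dict(initial_simplex=x0+np.array([[0,0,0],[.003,0,0],[0,.003,0],[0,0,.05]]))); return r.x,-r.fun
E
cat > loc.py <<'E'
from rig import robot
from vis import *
C={n:robot.camera_info(n) for n in("top","side")}; I={n:np.load(f"pics/{n}0.npy") for n in C}
yw=np.arange(-.55,.56,.05)
S=dict(saucer=(circ(.066,.017),(291,290),.017,None),coaster=(rect(.048,.048,.008),(468,400),.008,yw),
 egg_dish=(rect(.07,.05,.016),(427,297),.016,yw),honey_board=(np.r_[circ(.055,.008)],(352,403),.008,None),
 bread_board=(rect(.065,.055,.012),(235,388),.012,yw),
 tumbler=(circ(.031,.096),(287,277),.096,None),honey_jar=(circ(.031,.094),(429,290),.094,None),
 egg_cup=(circ(.0245,.072),(472,399),.072,None),cup=(circ(.031,.064),(350,405),.064,None))
out={}; vis={n:cv2.resize(I[n][:,:,::-1],None,fx=2,fy=2,interpolation=cv2.INTER_CUBIC) for n in C}
for k,(M,px,z,yaw) in S.items():
    p=np.r_[ray(np.array(px)*.7,C["top"],z),0]
    r=[fit(M,p,[(I[n],C[n]) for n in ns],.02,yaw) for ns in (("top",),("side",),("top","side"))]
    print(k,*[np.round(a[0],4).tolist()+[round(a[1],2)] for a in r]); out[k]=r[2][0].tolist()
    for n in C:
        for u in proj(place(M,r[2][0]),C[n])*2: cv2.circle(vis[n],(int(u[0]+.5),int(u[1]+.5)),0,(0,255,255),-1)
cv2.imwrite("pics/fit.png",np.vstack([vis["top"][320:640,240:1040],vis["side"][300:580+20,140+100:1040]]) if 0 else vis["top"][320:640,240:1040])
cv2.imwrite("pics/fits.png",vis["side"][300:800,300:1000])
import json; json.dump(out,open("poses.json","w"))
E
python3 loc.py
```

```text
saucer [0.6558, 0.107, 0.0, np.float64(0.49)] [0.6543, 0.1086, 0.0, np.float64(0.65)] [0.655, 0.1077, 0.0, np.float64(1.13)]
coaster [0.4811, -0.1841, -0.0782, np.float64(0.85)] [0.4805, -0.1815, -0.0692, np.float64(0.78)] [0.4808, -0.1832, -0.0757, np.float64(1.6)]
egg_dish [0.6381, -0.1044, 0.2454, np.float64(0.76)] [0.637, -0.1117, 0.2555, np.float64(0.77)] [0.6393, -0.113, 0.2554, np.float64(1.39)]
honey_board [0.4733, 0.0015, 0.0, np.float64(0.92)] [0.468, 0.0104, 0.0, np.float64(0.83)] [0.4729, 0.0022, 0.0, np.float64(1.45)]
bread_board [0.4938, 0.1928, 0.075, np.float64(0.82)] [0.492, 0.1959, 0.0198, np.float64(0.84)] [0.4918, 0.1956, 0.0159, np.float64(1.62)]
tumbler [0.6542, 0.1033, 0.0, np.float64(0.8)] [0.653, 0.1061, 0.0, np.float64(0.62)] [0.6539, 0.1049, 0.0, np.float64(1.39)]
honey_jar [0.648, -0.1175, 0.0, np.float64(0.97)] [0.647, -0.1166, 0.0, np.float64(1.0)] [0.6478, -0.1175, 0.0, np.float64(1.97)]
egg_cup [0.4841, -0.1857, 0.0, np.float64(0.92)] [0.4838, -0.1806, 0.0, np.float64(0.75)] [0.4839, -0.1812, 0.0, np.float64(1.64)]
cup [0.4711, -0.0006, 0.0, np.float64(0.98)] [0.47, 0.0057, 0.0, np.float64(0.78)] [0.4702, 0.005, 0.0, np.float64(1.54)]
```

View pics/fit.png

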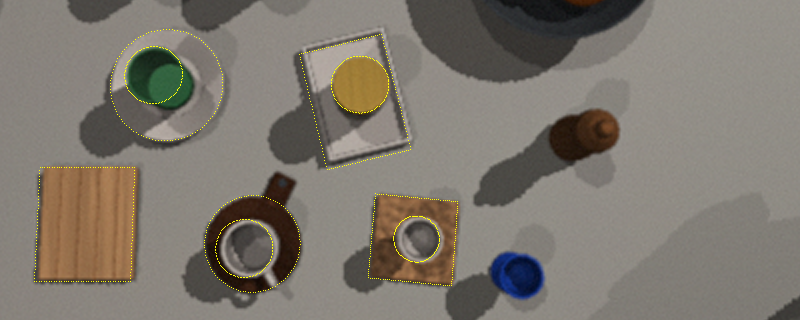

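View pics/fits.png

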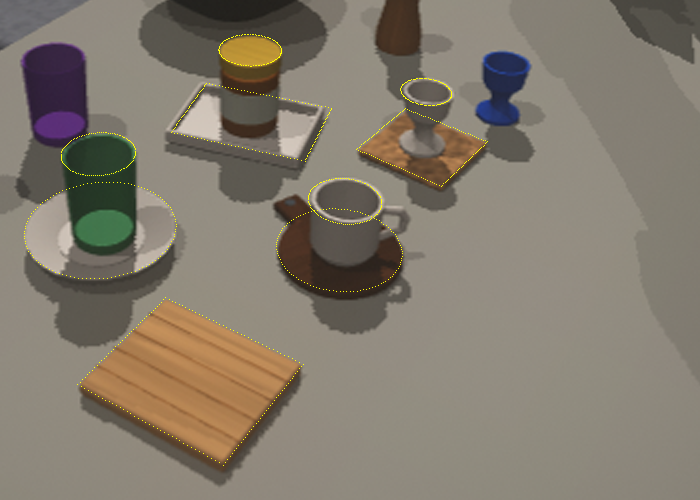

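The dish fit is off: its outline mixes the inner and outer edges. The cup and egg-cup rims are ambiguous as well. I refit with both rim edges and add the cup's handle yaw.

```bash
cat > loc2.py <<'E'
from rig import robot
from vis import *
import json
C={n:robot.camera_info(n) for n in("top","side")}; I={n:np.load(f"pics/{n}0.npy") for n in C}
out=json.load(open("poses.json")); yw=np.arange(-.5,.51,.04)
h=tab(.031,.053,.004,.045); h=np.c_[-h[:,1],h[:,0],h[:,2]]
e=np.array([[x,.055,z] for x in(-.004,.004) for z in np.linspace(.03,.05,8)])
S=dict(egg_dish=(np.r_[rect(.07,.05,.016),rect(.065,.045,.016)],yw),
 honey_board=(np.r_[circ(.055,.008)],None),
 tab=(np.r_[circ(.055,.008),tab(.058,.087,.012,.008)],np.arange(-.5,.51,.05)),
 egg_cup=(np.r_[circ(.0245,.072),circ(.022,.072)],None),
 cup=(np.r_[circ(.031,.064),circ(.027,.064)],None), tumbler=(np.r_[circ(.031,.096),circ(.028,.096)],None))
vis={n:cv2.resize(I[n][:,:,::-1],None,fx=4,fy=4,interpolation=cv2.INTER_CUBIC) for n in C}
def draw(M,p):
    for n in C:
        for u in proj(place(M,p),C[n])*4: cv2.circle(vis[n],(int(u[0]+1.5),int(u[1]+1.5)),0,(0,255,255),-1)
for k,(M,yaw) in S.items():
    p=np.array(out["honey_board" if k=="tab" else k])
    r=[fit(M,p,[(I[n],C[n]) for n in ns],.012,yaw) for ns in (("top",),("side",),("top","side"))]
    print(k,*[np.round(a[0],4).tolist()+[round(a[1],2)] for a in r]); out[k]=r[2][0].tolist(); draw(M,r[2][0])
c=np.array(out["cup"]); b=[]
G=[(gradim(I[n]),C[n]) for n in C]
for n,M in(("top",h),("side",np.r_[e])):
  for w in np.arange(-np.pi,np.pi,.03):
    uv=proj(place(M,(c[0],c[1],w)),C[n]); g=G[0 if n=="top" else 1][0]; b.append((n,map_coordinates(g,[uv[:,1],uv[:,0]],order=1).mean()/g.max(),w))
  print(n,[(round(float(s),2),round(float(w),2)) for m,s,w in sorted([x for x in b if x[0]==n],key=lambda x:-x[1])[:6]])
# handle direction from the picture's own reading
hp=ray(np.array((374,438))*.7,C["top"],.045); print("handle end by hand",hp,np.arctan2(*(hp-c[:2])[::-1])-np.pi/2)
json.dump(out,open("poses.json","w"))
a=vis["top"]; cv2.imwrite("pics/fit2.png",np.hstack([a[1000:1300,840:1240],a[660:960,1020:1420]]))
E
python3 loc2.py
```

```text
egg_dish [0.6431, -0.1106, 0.2555, np.float64(0.73)] [0.6407, -0.1113, 0.2781, np.float64(0.75)] [0.643, -0.1106, 0.2541, np.float64(1.48)]
honey_board [0.4733, 0.0015, 0.0, np.float64(0.92)] [0.468, 0.0103, 0.0, np.float64(0.83)] [0.4729, 0.0022, 0.0, np.float64(1.45)]
tab [0.4736, 0.0018, -0.425, np.float64(0.93)] [0.4682, 0.0101, -0.4935, np.float64(0.79)] [0.4729, 0.0023, -0.424, np.float64(1.51)]
egg_cup [0.4843, -0.1817, 0.0, np.float64(0.89)] [0.4835, -0.1797, 0.0, np.float64(0.77)] [0.4844, -0.1811, 0.0, np.float64(1.64)]
cup [0.4697, 0.0013, 0.0, np.float64(0.84)] [0.4691, 0.0061, 0.0, np.float64(0.81)] [0.4697, 0.0019, 0.0, np.float64(1.6)]
tumbler [0.6531, 0.1036, 0.0, np.float64(0.75)] [0.6523, 0.1056, 0.0, np.float64(0.59)] [0.6532, 0.1045, 0.0, np.float64(1.33)]
top [(0.95, 2.23), (0.94, 2.2), (0.92, 2.26), (0.88, 2.17), (0.86, 2.05), (0.86, 2.02)]
side [(0.89, -0.8), (0.89, -0.83), (0.88, -0.77), (0.86, -0.86), (0.85, -0.74), (0.83, -0.89)]
handle end by hand [ 0.42093011 -0.03826017] -4.024038227198837
```

View pics/fit2.png

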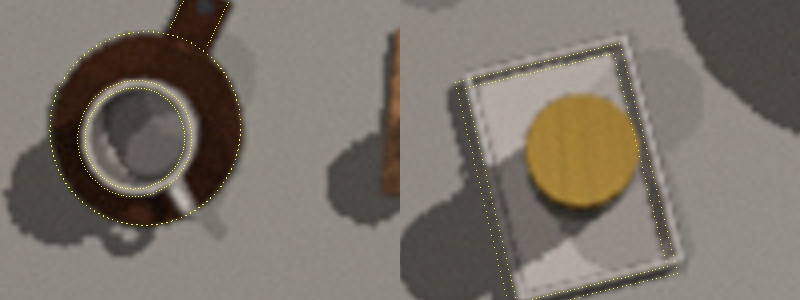

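The cup, board, egg cup and tumbler fits agree with the picture. The dish outline sits about 8 px (4×) too far left, so the dish is near y = -0.115. The cup's handle yaw is about 2.23, pointing toward (-x,-y), which also matches the side view.

The arrangement is a 4-cycle, so my plan is: tumbler to the bread board, cup to the saucer, jar to the round board, egg cup to the dish, tumbler to the coaster.

```bash
cat > act.py <<'E'
from rig import robot
import numpy as np
def rot(a):
    c,s=np.cos(a),np.sin(a); return np.array([[-s,c,0],[c,s,0],[0,0,-1.]])
HI=.225
def T(): return round(robot.get_state()["time"],1)
def pick(xy,a,zb,g):
    """grip at height g above the base height zb, jaws along angle a"""
    robot.move_ptp([*xy,HI],rot(a)); print("above",T())
    hit=robot.move_linear([*xy,zb+g+.03],.25)
    hit=robot.move_linear([*xy,zb+g],.08,threshold=6)
    if hit: print("CONTACT on descent",robot.get_state()["ee_pos"]); return False
    robot.gripper_to(.01); s=robot.get_state(); print("grip",s["opening"],T())
    if s["opening"]<.03: return False
    robot.move_linear([*xy,HI],.2); s=robot.get_state(); print("lifted",s["opening"],s["force"].round(2),T()); return True
def put(xy,a,zb,g):
    robot.move_ptp([*xy,HI],rot(a)); print("over",T())
    robot.move_linear([*xy,zb+g+.006],.18); 
    hit=robot.move_linear([*xy,zb+g-.004],.02,threshold=3)
    s=robot.get_state(); print("down",hit,(s["ee_pos"]-[*xy,zb+g]).round(4),s["force"].round(2),T())
def release(xy):
    robot.gripper_to(.094); robot.move_linear([*xy,HI],.25); print("clear",T())
E
python3 - <<'E'
from act import *
P={"tum":(.6532,.1045,.063),"bread":(.4925,.1945,.067),"cup":(.4697,.0019,.046),"sau":(.655,.1077,.046),"jar":(.6478,-.1175,.06),"board":(.473,.002,.06),"egg":(.4844,-.181,.06),"dish":(.643,-.1145,.06),"coas":(.481,-.183,.06)}
for k,p in P.items():
    print(k,[(round(a,2),None if q is None else np.round(q[[0,4,6]],2).tolist()) for a in (-.91,2.23,-1.57,1.57,0,.25) for q in [robot.ik(p,rot(a))]])
E
```

```text
tum [(-0.91, [0.11, 0.36, -1.38]), (2.23, [0.48, 0.91, 1.4]), (-1.57, [0.05, 0.3, -2.0]), (1.57, [0.39, 0.75, 0.84]), (0, [0.21, 0.5, -0.57]), (0.25, [0.25, 0.55, -0.35])]
bread [(-0.91, [0.18, 0.56, -1.82]), (2.23, [0.38, 0.82, 1.12]), (-1.57, [0.03, 0.41, -2.35]), (1.57, [0.33, 0.75, 0.52]), (0, [0.28, 0.68, -1.0]), (0.25, [0.27, 0.66, -0.74])]
cup [(-0.91, [0.29, 0.31, -1.26]), (2.23, [0.8, 0.84, 1.43]), (-1.57, [0.23, 0.25, -1.87]), (1.57, [0.52, 0.52, 1.04]), (0, [0.38, 0.39, -0.42]), (0.25, [0.4, 0.41, -0.18])]
sau [(-0.91, [0.09, 0.37, -1.39]), (2.23, [0.47, 0.95, 1.38]), (-1.57, [0.04, 0.3, -2.0]), (1.57, [0.39, 0.8, 0.8]), (0, [0.2, 0.5, -0.58]), (0.25, [0.24, 0.56, -0.36])]
jar [(-0.91, [0.37, 0.28, -0.98]), (2.23, [0.82, 0.92, 1.73]), (-1.57, [0.26, 0.14, -1.55]), (1.57, [0.57, 0.52, 1.32]), (0, [0.49, 0.42, -0.18]), (0.25, [0.53, 0.46, 0.04])]
board [(-0.91, [0.31, 0.29, -1.24]), (2.23, [0.8, 0.79, 1.47]), (-1.57, [0.25, 0.24, -1.86]), (1.57, [0.54, 0.5, 1.06]), (0, [0.4, 0.37, -0.4]), (0.25, [0.42, 0.39, -0.16])]
egg [(-0.91, [0.53, 0.2, -0.79]), (2.23, [1.13, 0.83, 1.84]), (-1.57, [0.43, 0.11, -1.37]), (1.57, [0.78, 0.43, 1.5]), (0, [0.66, 0.32, 0.02]), (0.25, [0.7, 0.35, 0.25])]
dish [(-0.91, [0.37, 0.28, -0.99]), (2.23, [0.82, 0.92, 1.73]), (-1.57, [0.26, 0.14, -1.55]), (1.57, [0.57, 0.52, 1.31]), (0, [0.5, 0.43, -0.19]), (0.25, [0.53, 0.47, 0.03])]
coas [(-0.91, [0.54, 0.2, -0.78]), (2.23, [1.13, 0.83, 1.84]), (-1.57, [0.43, 0.11, -1.36]), (1.57, [0.79, 0.43, 1.51]), (0, [0.67, 0.31, 0.03]), (0.25, [0.7, 0.34, 0.25])]
```

Run:
```python
from act import *
A=-.91
if pick((.6532,.1045),A,.008,.055):
    put((.4925,.1945),A,.012,.055); release((.4925,.1945))
    import cv2
    im=robot.grab_frame("top"); np.save("pics/top1.npy",im); im2=robot.grab_frame("side"); np.save("pics/side1.npy",im2)
    b=lambda i:cv2.resize(i[:,:,::-1],None,fx=1.4,fy=1.4)
    cv2.imwrite("pics/m1.png",cv2.resize(im[130:340,120:400,::-1],(800,600),interpolation=cv2.INTER_CUBIC))
    cv2.imwrite("pics/m1s.png",cv2.resize(im2[150:400,120:420,::-1],(720,600),interpolation=cv2.INTER_CUBIC))
```

```text
above 2.9
grip 0.05987727735445764 4.7
lifted 0.05973861727075206 [-0.04 -0.79 -3.  ] 5.7
over 6.4
down True [ 0.0002  0.0004 -0.0003] [-2.54  1.17  5.  ] 7.8
clear 9.3
```

View m1.

View pics/m1.png

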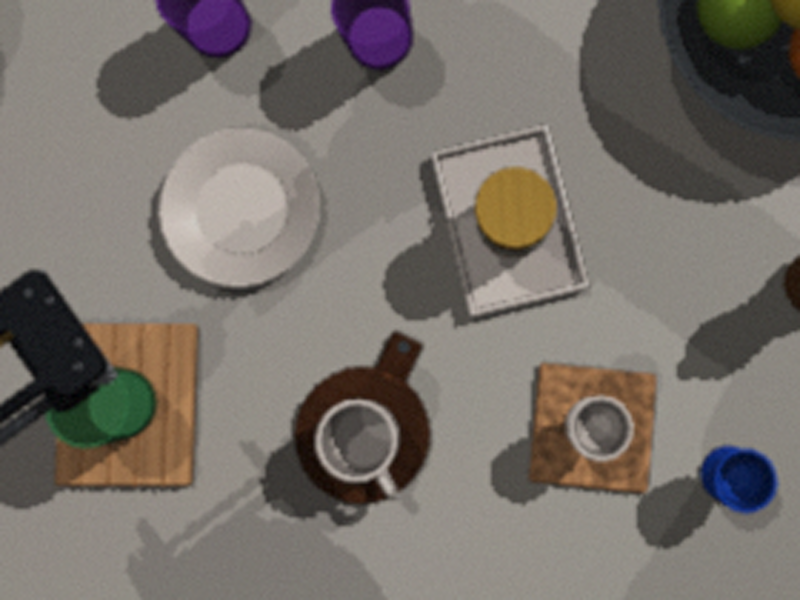

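The tumbler (seen through the glass at (105,405)) stands on the bread board. The saucer is empty, with its rim centred at (240,208), and the dish's corner mean is (510,223). I check these two centres and refit.

Run:
```python
from rig import robot
from vis import *
C={n:robot.camera_info(n) for n in("top","side")}; I={n:np.load(f"pics/{n}1.npy") for n in C}
f=lambda u,v:(u/2.857+120-.3,v/2.857+130-.3)
print("hand saucer",ray(f(240.5,208.5),C["top"],.017),"flat",ray(f(242,208),C["top"],.008),"dish",ray(f(510,223),C["top"],.016))
for k,M,p,y in(("saucer",np.r_[circ(.066,.017),circ(.038,.008)],(.655,.1077,0),None),("dish",rect(.07,.05,.016),(.643,-.1145,.255),np.arange(.2,.32,.02))):
    print(k,[np.round(fit(M,p,[(I[n],C[n]) for n in ns],.009,y)[0],4) for ns in(("top",),("side",),("top","side"))])
```

```text
hand saucer [0.65375214 0.10570576] flat [0.65549383 0.1064278 ] dish [ 0.64576216 -0.11553695]
saucer [array([0.6553, 0.1075, 0.    ]), array([0.6552, 0.1078, 0.    ]), array([0.6552, 0.1076, 0.    ])]
dish [array([ 0.6381, -0.1044,  0.2451]), array([ 0.646 , -0.1099,  0.2776]), array([ 0.6399, -0.1131,  0.2537])]
```

Run:
```python
from act import *
import cv2
A=-.91
if pick((.4697,.0022),A,.008,.037):
    put((.6552,.1073),A,.008,.037); release((.6552,.1073))
    if pick((.6478,-.1175),A,.008,.052):
        im=robot.grab_frame("top"); np.save("pics/top2.npy",im); im2=robot.grab_frame("side"); np.save("pics/side2.npy",im2)
        a=im[120:330,120:400,::-1]; cv2.imwrite("pics/m2.png",cv2.resize(a,(800,600),interpolation=cv2.INTER_CUBIC))
        put((.473,.002),A,.008,.052); release((.473,.002))
        im=robot.grab_frame("top"); np.save("pics/top3.npy",im); im2=robot.grab_frame("side"); np.save("pics/side3.npy",im2)
        a=im[120:330,120:400,::-1]; cv2.imwrite("pics/m3.png",cv2.resize(a,(800,600),interpolation=cv2.INTER_CUBIC))
        cv2.imwrite("pics/m3s.png",cv2.resize(im2[130:400,80:440,::-1],(800,600),interpolation=cv2.INTER_CUBIC))
```

```text
above 10.2
grip 0.06006212198422132 12.1
lifted 0.06006445902482214 [ 0.03  0.08 -1.67] 13.1
over 14.0
down True [ 0.0004 -0.     -0.0002] [0.62 0.29 4.76] 15.5
clear 17.1
above 18.0
grip 0.06170791153243718 19.8
lifted 0.061397275824923526 [-0.3  -0.25 -4.37] 20.8
over 21.7
down True [ 0.0001  0.0003 -0.0004] [-1.73  1.1   2.55] 23.2
clear 24.7
```

View pics/m2.png

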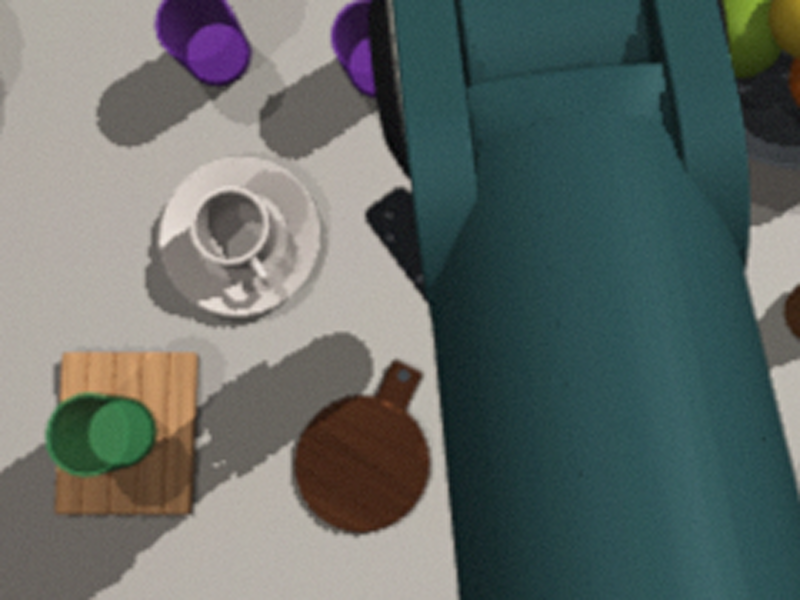

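View pics/m3s.png

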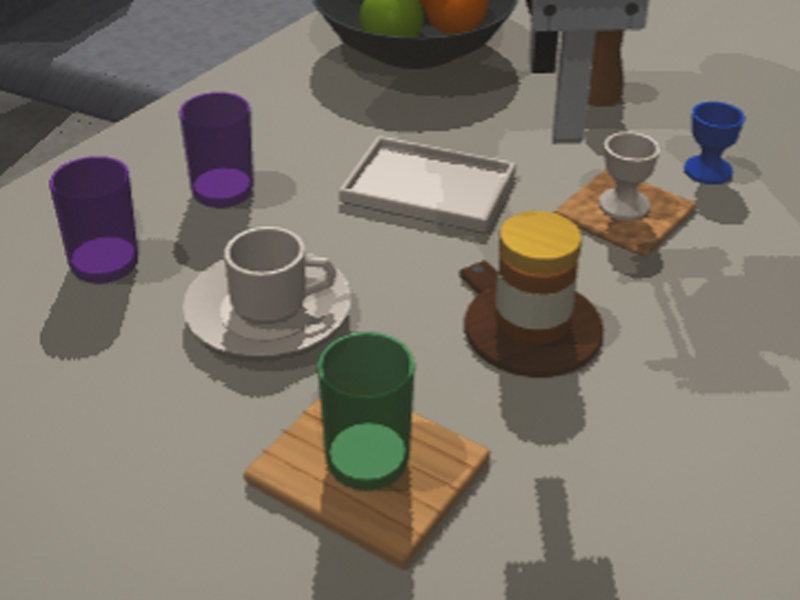

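Run:
```python
from rig import robot
from vis import *
C={n:robot.camera_info(n) for n in("top","side")}
for t,k,M,p,y in((3,"cup",np.r_[circ(.031,.064),circ(.027,.064)],(.6552,.1073,0),None),(3,"jar",circ(.031,.094),(.473,.002,0),None),(3,"tum",np.r_[circ(.031,.1),circ(.028,.1)],(.4925,.1945,0),None),(3,"egg",np.r_[circ(.0245,.072),circ(.022,.072)],(.4844,-.181,0),None),
 (3,"dish",np.r_[rect(.07,.05,.016),rect(.065,.045,.016),rect(.065,.045,.008)],(.6455,-.115,.255),np.arange(.2,.32,.02)),(3,"board",circ(.055,.008),(.473,.002,0),None)):
    I={n:np.load(f"pics/{n}{t}.npy") for n in C}
    print(k,[np.round(fit(M,p,[(I[n],C[n]) for n in ns],.01,y)[0],4) for ns in(("top",),("side",),("top","side"))])
```

```text
cup [array([0.653 , 0.1042, 0.    ]), array([0.6554, 0.1111, 0.    ]), array([0.6541, 0.1072, 0.    ])]
jar [array([ 0.4549, -0.0143,  0.    ]), array([0.4721, 0.0047, 0.    ]), array([0.4727, 0.0037, 0.    ])]
tum [array([0.4968, 0.1909, 0.    ]), array([0.492 , 0.1963, 0.    ]), array([0.493 , 0.1959, 0.    ])]
egg [array([ 0.4835, -0.1819,  0.    ]), array([ 0.4836, -0.1798,  0.    ]), array([ 0.4844, -0.1811,  0.    ])]
dish [array([ 0.6436, -0.1106,  0.2573]), array([ 0.6439, -0.1118,  0.2504]), array([ 0.6437, -0.1108,  0.2563])]
board [array([ 0.4993, -0.0166,  0.    ]), array([0.4679, 0.0095, 0.    ]), array([0.4674, 0.0089, 0.    ])]
```

Side view: the cup stands in the saucer at (265,275), the jar on the round board at (538,280), the tumbler on the bread board at (367,410), and the dish is empty. The dish centre and the cup's centring are uncertain by a few mm, so I check both with the wrist camera.

```bash
cat > wristfit.py <<'E'
from act import *
from vis import *
def look(xy,tag,jobs,a=-.91,z=.25):
    c=robot.camera_info("wrist"); R=cv2.Rodrigues(np.array(c["rvec"]))[0]; s=robot.get_state()
    off=s["tool_rot"].T@(-R.T@np.array(c["tvec"])-s["ee_pos"])          # camera in tool frame
    p=np.array([*xy,z])-rot(a)@np.array([off[0],off[1],0])              # camera straight above xy
    robot.move_ptp(p,rot(a)); robot.pause(.2)
    c=robot.camera_info("wrist"); im=robot.grab_frame("wrist"); big=cv2.resize(im[:,:,::-1],None,fx=2,fy=2,interpolation=cv2.INTER_CUBIC)
    for k,M,p0,y in jobs:
        q,sc=fit(M,p0,[(im,c)],.01,y); print(tag,k,q.round(4),round(float(sc),2))
        for u in proj(place(M,q),c)*2: cv2.circle(big,(int(u[0]+.5),int(u[1]+.5)),0,(0,255,255),-1)
    m=proj(np.array([[*xy,.01]]),c)[0]*2; x0,y0=np.clip((m-[300,300]).astype(int),0,[520,240]); return big[y0:y0+600,x0:x0+600]
E
python3 - <<'E'
from wristfit import *
rect2=np.r_[rect(.07,.05,.016),rect(.065,.045,.016)]
a=look((.644,-.113),"w",[("dish",rect2,(.644,-.113,.255),np.arange(.2,.32,.02))])
b=look((.655,.107),"w",[("saucer",np.r_[circ(.066,.017),circ(.038,.008)],(.655,.107,0),None),("cup",np.r_[circ(.031,.064),circ(.027,.064)],(.654,.107,0),None)])
cv2.imwrite("pics/w1.png",cv2.resize(np.hstack([a,b]),(800,400),interpolation=cv2.INTER_AREA)); print(T())
E
```

```text
w dish [ 0.6438 -0.1146  0.2534] 0.71
w saucer [0.6537 0.1084 0.    ] 0.5
w cup [0.6552 0.1062 0.    ] 0.76
26.9
```

View pics/w1.png

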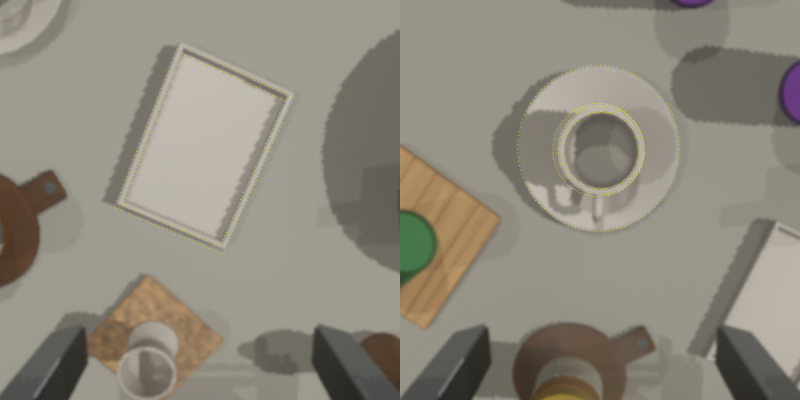

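The wrist view fits the dish at (0.644, -0.115), and the cup sits within 3 mm of the saucer's middle. Next are the egg cup and then the tumbler.

Run:
```python
from wristfit import *
A=-.91
if pick((.4844,-.1811),A,.008,.051):
    d=(.6438,-.1146); put(d,A,.008,.051); release(d)
    look_d=look(d,"w",[("egg",np.r_[circ(.0245,.072),circ(.022,.072)],(*d,0),None)])
    cst=look((.481,-.183),"w",[("coaster",rect(.048,.048,.008),(.481,-.183,-.075),np.arange(-.15,.01,.02))])
    cv2.imwrite("pics/w2.png",cv2.resize(np.hstack([look_d,cst]),(800,400),interpolation=cv2.INTER_AREA)); print(T())
```

```text
above 28.0
grip 0.046818444291607204 30.0
lifted 0.0471757549479531 [ 0.35 -0.35 -0.51] 31.0
over 31.7
down True [ 0.0004 -0.0005 -0.0003] [ 0.98 -1.6   2.64] 33.2
clear 34.8
w egg [ 0.6391 -0.1163  0.    ] 0.51
w coaster [ 0.479  -0.1845 -0.0818] 0.78
36.5
```

View pics/w2.png

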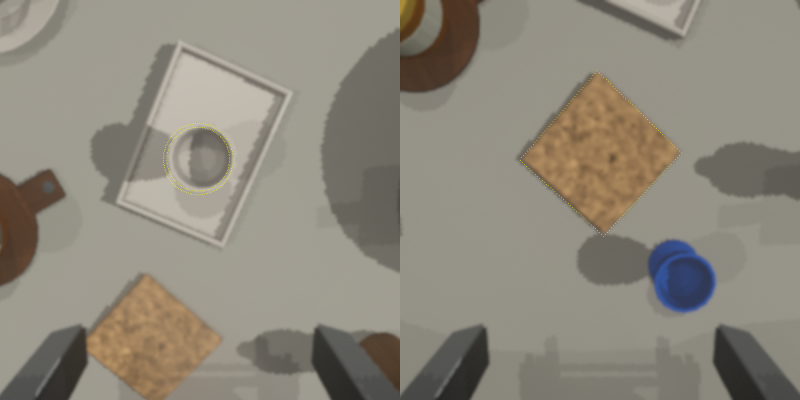

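The egg cup stands in the middle of the dish at (202,157), and the coaster fit is clean. Now the tumbler goes onto the coaster.

Run:
```python
from wristfit import *
A=-.91
if pick((.4925,.195),A,.012,.055):
    d=(.4802,-.1837); put(d,A,.008,.055); release(d)
    t=look(d,"w",[("tumbler",np.r_[circ(.031,.096),circ(.028,.096)],(*d,0),None),("base",circ(.027,.009),(*d,0),None)])
    e=look((.6438,-.1146),"w",[("egg",circ(.0245,.072),(.643,-.1146,0),None),("egg foot",circ(.023,.010),(.6438,-.1146,0),None)])
    b=look((.473,.002),"w",[("board",circ(.055,.008),(.473,.002,0),None),("jar",circ(.031,.094),(.473,.002,0),None)])
    c=lambda i:i[60:540,60:540]
    cv2.imwrite("pics/w3.png",cv2.resize(np.hstack([c(t),c(e),c(b)]),(798,266),interpolation=cv2.INTER_AREA)); 
    robot.move_ptp([.35,.1,.35],rot(A)); print(T())
    im=robot.grab_frame("side"); cv2.imwrite("pics/fin_s.png",cv2.resize(im[:,:,::-1],(800,600),interpolation=cv2.INTER_CUBIC))
```

```text
above 38.1
grip 0.05952250073826766 39.9
lifted 0.05955728872362252 [ 0.35  0.03 -2.39] 40.8
over 42.3
down True [ 0.0002 -0.0001 -0.0004] [ 0.21 -0.42  1.82] 43.7
clear 45.2
w tumbler [ 0.4802 -0.1838  0.    ] 0.84
w base [ 0.4797 -0.1839  0.    ] 0.66
w egg [ 0.6368 -0.1173  0.    ] 0.43
w egg foot [ 0.6428 -0.12    0.    ] 0.72
w board [0.4709 0.0027 0.    ] 0.89
w jar [0.4719 0.0023 0.    ] 1.0
48.7
```

View pics/w3.png

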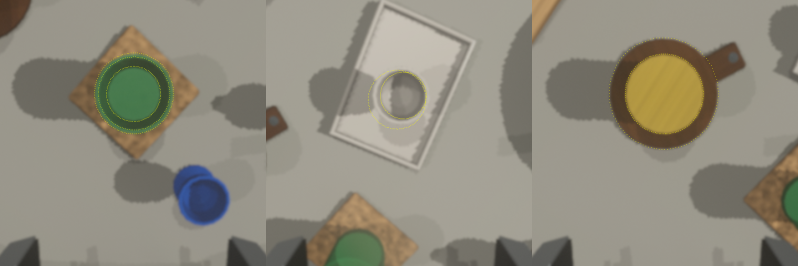

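View pics/fin_s.png

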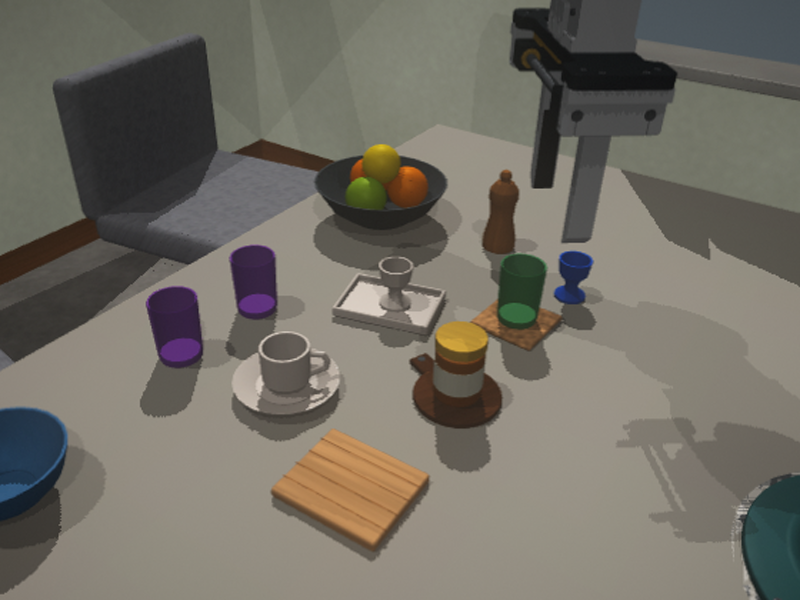

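All four stand upright in their places, and the mill and look-alikes are untouched. The egg cup's fit is unreliable because it is white on white, so I take one enlarged check with its ideal outline drawn in.

Run:
```python
from wristfit import *
d=(.6438,-.1146)
e=look(d,"w",[]); c=robot.camera_info("wrist")
im=robot.grab_frame("wrist"); big=cv2.resize(im[:,:,::-1],None,fx=5,fy=5,interpolation=cv2.INTER_CUBIC)
M=np.r_[circ(.0245,.072),circ(.023,.010),rect(.07,.05,.016)]
m=proj(np.array([[*d,.04]]),c)[0]
for u in proj(place(M,(*d,.2534)),c)*5: cv2.circle(big,(int(u[0]+2.5),int(u[1]+2.5)),1,(0,0,255),-1)
x0,y0=(m*5-[300,300]).astype(int); y0=max(y0,0); print(x0,y0,T()); cv2.imwrite("pics/w4.png",big[y0:y0+600,x0:x0+600])
np.save("pics/w4.npy",im)
```

```text
1105 268 50.4
```

View pics/w4.png

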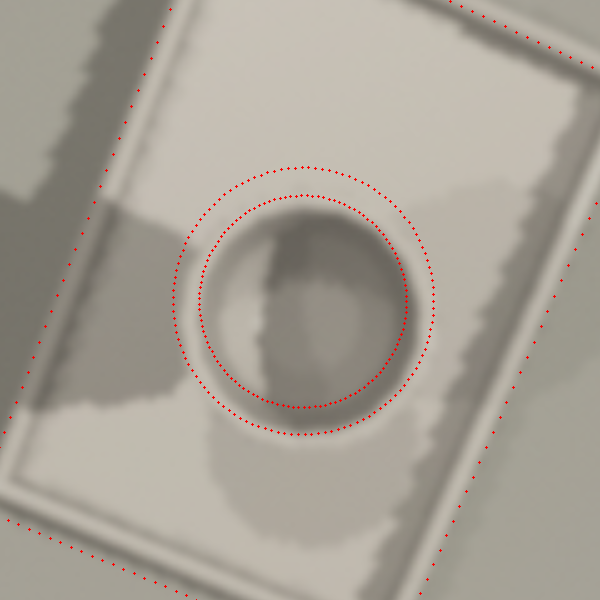

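In the crop the egg cup's bore is centred at (309,319), while the ideal outline is at (304,301), so the cup is several mm off toward the bottom of the picture. There is time to mend this, so I quantify it in the same image.

Run:
```python
from wristfit import *
c=robot.camera_info("wrist"); im=np.load("pics/w4.npy")
uv=((1105+309-2)/5,(268+319-2)/5)
print("egg",ray(uv,c,.072), "image-down dir",ray((uv[0],uv[1]+20),c,.072)-ray(uv,c,.072))
for M in (rect(.07,.05,.016),np.r_[rect(.07,.05,.016),rect(.065,.045,.016)],np.r_[rect(.07,.05,.001),rect(.07,.05,.016)]):
    print("dish",fit(M,(.6438,-.1146,.2534),[(im,c)],.009,np.arange(.2,.32,.02)))
print("bore fit",[fit(circ(r,.072),(.641,-.117,0),[(im,c)],.006)for r in(.0205,.021,.0215)])
```

```text
egg [ 0.64207708 -0.11741863] image-down dir [-0.01469531 -0.01143071]
dish (array([ 0.64368801, -0.11426535,  0.25802004]), np.float64(0.6515846848487854))
dish (array([ 0.64386982, -0.11455809,  0.25837738]), np.float64(0.6842288970947266))
dish (array([ 0.64603779, -0.11243426,  0.25772899]), np.float64(0.5802948474884033))
bore fit [(array([ 0.64154536, -0.11757258,  0.        ]), np.float64(0.8854804635047913)), (array([ 0.64194206, -0.11775705,  0.        ]), np.float64(0.8799028396606445)), (array([ 0.64189716, -0.11765225,  0.        ]), np.float64(0.7931894659996033))]
```

The egg cup is about 4 mm off the dish's middle. I re-grip it with the jaws turned 90° (along the error) and shift it.

Run:
```python
from wristfit import *
p=(.6419,-.1175); d=(.6445,-.1143); B=.66
if pick(p,B,.008,.051):
    put(d,B,.008,.051); release(d)
    look(d,"w",[]); c=robot.camera_info("wrist"); im=robot.grab_frame("wrist")
    print("bore",[fit(circ(r,.072),(*d,0),[(im,c)],.006)for r in(.0205,.021)])
    big=cv2.resize(im[:,:,::-1],None,fx=4,fy=4,interpolation=cv2.INTER_CUBIC); m=proj(np.array([[*d,.04]]),c)[0]*4
    x0,y0=np.maximum((m-[350,300]).astype(int),0); cv2.imwrite("pics/w5.png",big[y0:y0+600,x0:x0+700])
    robot.move_ptp([.35,.1,.35],rot(-.91)); print(T())
```

```text
above 51.7
grip 0.04701349624020047 53.7
lifted 0.04693634038518167 [-0.67 -0.18 -0.52] 54.7
over 54.9
down True [ 0.0005  0.0002 -0.0003] [1.4  0.95 3.23] 56.4
clear 58.0
bore [(array([ 0.64418147, -0.11451935,  0.        ]), np.float64(0.8873082399368286)), (array([ 0.64466908, -0.11469951,  0.        ]), np.float64(0.8821927309036255))]
60.9
```

View pics/w5.png

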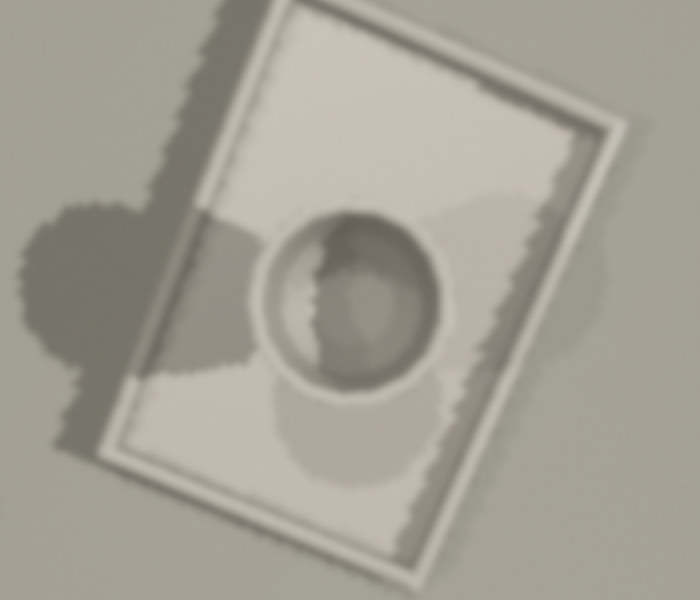

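The egg cup stands at (353,302), upright, near the mean of the dish's corners (358,288), and the bore fit is within 1 mm of the target. I hand in.

```bash
python3 -c "
from rig import robot
print(robot.sign_off())"
```

```text
the job is handed in; nothing more can be done
None
```

All four things are standing upright in their own places, and I handed the job in at about 61 s of the 128 s allowed. I moved the tumbler to the bread board to free the saucer, then the cup to the saucer, the jar to the round board, the egg cup to the dish and the tumbler to the coaster.

**Last wrist-camera checks, offset from the middle:**

| Thing | Place | Offset |
|---|---|---|
| Tumbler | coaster | about 1 mm |
| Honey jar | round board | about 1 mm |
| Espresso cup | saucer | about 3 mm |
| Egg cup | dish | about 1 mm by the fit |

- **Egg cup moved twice:** it first stood about 4 mm off, so I re-gripped it at right angles and shifted it.
- **Where the checks disagreed:** the dish's corners in the last picture put the egg cup up to about 4 mm off, not 1 mm. The white-on-white fits from the top and side cameras were the least reliable. They put the cup 3 to 4 mm from the saucer's middle on opposite sides, so I relied on the wrist camera there.
- **Left alone:** I did not go near the pepper mill or the purple and blue look-alikes. They stood as before in the last side view, taken before the egg-cup correction.

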